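Set the slice-thickness stop of a bread-slicing guide

ROBOT

A 6-joint arm with a two-finger parallel gripper is mounted at the origin on the work surface. World frame = base frame: x ahead of the robot, y to its left, z up, the work surface at z = 0. Lengths are in m, angles in rad, forces in N, time in s.
With the tool pointing down it reaches from about 0.25 to 0.775 m from the base axis. Payload 4 kg.
Tool frame: the origin (TCP) lies between the finger pads, 19 mm behind the fingertips; this is the grasp point; z points along the fingers, y is the line along which they close (so a half turn about z gives the same grasp; the last joint's range is limited). The gripper opens to 94 mm and grips with 3 to 60 N. Pads are 16 mm wide; open, the fingers measure 119 mm over their backs; the gripper's body (75 mm by 177 mm) begins 78 mm behind the grasp point.
Start: joints at [-1.358, 0.087, 1.371, -0, 1.684, -0.103], TCP at [0.171, -0.523, 0.224] pointing down, gripper open.
Joint ranges: [-3.1, 3.1], [-0.76, 2.03], [0.27, 2.55], [-1.08, 4.22], [0.17, 2.65], [-2.57, 2.57]. Speed limits (rad/s): [2.79, 2.79, 3.14, 3.14, 3.14, 3.14].

INTERFACE

Orientations are given as [roll, pitch, yaw] about the fixed x, y, z axes, in that order (R = Rz(yaw) Ry(pitch) Rx(roll)).
In Python, from bench import robot gives the robot as it stands.
- The arm moves only by the tool servo_tool, never from a script. Its argument "moves" is a list of rows, each a list of 5 numbers: the shift along the tool's x, y, z in units of 25 mm (1.0 is 25 mm), then the turn about the tool's z in units of 6 degrees (1.0 is 6 degrees), then the closure, from 0 (fully open) to 1 (shut). In form: [[dx, dy, dz, yaw, gripper], ...]. A call has 1 to 10 rows; each row is the pose to reach, as a shift and turn from the pose commanded when the call began, along the tool's axes at that moment; what a row does not reach only later rows make up. A row lasts 1/12 s, in which the tool goes at most 41.7 mm and 7.16 degrees, less where a joint would pass 70% of its speed; a pose out of reach is approached as far as the arm can. A call with a gripper value outside its range is refused whole. The fingers move at their own pace and stop on an object; the grip force is fixed at half the most. Time passes only in rows, so rows that repeat a pose let the fingers close. It gives the time, the measured TCP pose, the force, the opening and the grip force at its end, in the units of the state.
- robot.get_obs(): the state, without advancing time (a new reading comes with each control period).
- robot.snapshot(name): name is "side" or "top" or "wrist"; returns a dict with "image" (420x560x3 uint8, blue, green, red), "fx", "fy", "cx", "cy" (pixels), "eye" and "orientation" of the camera in the world; the wrist camera has in their place "T_tool_cam" (4x4, takes a point from camera to tool coordinates, whose origin is the TCP and whose axes are the flange's). Camera axes: x right, y down, z forward; pixel columns grow to the right and rows downward; lengths in m; the calibration is good to about 2 mm. A picture is of the moment at which its call begins: read the wrist's pose just before it. There is no depth.
- robot.close_job(): hands the job in; it is judged then, once.
The state is a dict: "time": time; "joint_positions": joint angles; "qvel": joint speeds; "joint_torque": joint torques, N m; "tool_pos": TCP position; "ee_rot": TCP orientation; "wrist_force": force on the tool from outside, world axes, zero at the start; "wrist_torque": the same for the moment, N m; "width": finger opening in m; "finger_force": force on a finger pad.
Only numpy, scipy, OpenCV 4.12 (cv2) and the standard library are available. Lean on these libraries where they do the work, as an engineer would, in place of code of your own. Each camera call takes 0.05 s, during which the arm holds its last target. There are 200 camera calls.

TASK

Set the bread-slicing guide for the next loaf: slide its white stop along its slots until its front face lines up with the red mark lines on the board, then turn both orange wing knobs clockwise until each clamps the stop firmly, finger-tight and no harder, because the plastic foot cracks if a knob is forced. Let go when it is done, and leave the things around it alone.

Things in the scene. Friction and masses are not known exactly. Their poses are not given: they have to be found in the camera images.
- guide: Bread-slicing guide, fixed: bamboo board 240 (x) by 360 (y) by 18 mm. Origin under its centre, z up; +y points from the knife gate to the knobs. Gate: a pair of posts each side (x +-101 to 115, y -106 to -134 mm), tops 123 mm above the counter, open between. Two steel screws, 8 mm thick, stand at x = -55 (near) and +55 (far), y = +60 mm.
- stop: White plastic stop, 0.35 kg, loose on the board. Wall 170 (x) by 10 (y) by 52 mm high, on a foot 8 mm thick (y to +172). Origin: middle of the lower edge of the wall's front face (towards the gate), on the board's top; wall from y = 0 to +10. Slots 10 mm wide at x = +-55, y +72 to +160 mm, hold the screws: slides along the guide's y, 1 to 4 N if loose. Pinch its wall from above.
- mark: Two red lines 3 mm wide across the board's margins, one on each side of the stop. Origin midway between them, on their centre line, on the board's top (18 mm above the counter); x along the lines, y is the guide's y. The stop is on the mark when its origin has the same y as this. The mark lies 15 to 70 mm from the stop's start, towards the gate.
- knob_near: Orange wing knob on the screw nearer the robot. z up, x along the wing: 46 (x) by 13 mm thick (y), from 8 to 35 mm above the origin, which is on the axis 3 mm above the foot. Tightens clockwise from above (negative about z), staying at its height; each rad drives a pad under it down 2.8 mm. Loose it turns with 0.03 N m. It stays where it is let go.
- knob_near_grip (a point): On the near knob's axis, 24 mm above its origin: TCP here to pinch the wing across its thickness. A rubber pad 30 mm across under the knob, of unknown wear, meets the foot after 0.1 to 1.9 rad of turning. The wing sits in a rubber bush and gives 1 rad per N m, so that from the touch each rad of the hand adds about 55 N of clamping.
- knob_far: The same knob on the screw farther from the robot, with its own pad and start. Either knob, by feel, above its free turning: below 0.15 N m still slack, 0.2 to 0.3 N m is finger-tight (20 to 30 N of clamping), over 0.4 N m may crack the foot (it cracks at 45 N). The moment is felt while turning and eases slowly once the hand stops.
- knob_far_grip (a point): On the far knob's axis, 24 mm above its origin, likewise.
- bread_knife: Bread knife with black handle, 320 mm long, lying on the counter along the far edge of the board; leave it.
- jam_jar: Amber jam jar with red lid, 64 mm across, 85 mm high, standing in front of the board's near edge; leave it.
- mug: Blue mug, 80 mm across, 90 mm high, origin under its centre; leave it.
- bowl: White bowl, 120 mm across, 55 mm high; leave it.
- soap_pump: White and pink soap pump bottle, 76 mm across, 177 mm high; leave it.
- spray_bottle: Clear and yellow spray bottle with red head, 72 mm across, 209 mm high; leave it.
- paring_knife: Small paring knife in a yellow-green sheath, 200 mm long; leave it.
There are look-alikes about, which are no part of the job. What is shaped like the stop but green is not meant.

How it is judged:
On the way, in this order (a step that is already met when the one before it is completed fails the run):
1. the stop's front face lines up with the red mark (y of stop in the frame of mark between -0.0025 and 0.0025 m and angle between the y axis of stop and the y axis of mark, either way round below 0.03 rad), for 0.3 s.
2. both knobs clamp the stop, still on the mark (all of step 1 and contact force between each of knob_near, knob_far and stop above 12 N), for 0.3 s.
At the end, for the whole second after the job is handed in: The stop's front face is within 2.5 mm of the red mark and square to it (0.03 rad), each knob clamps the foot with more than 12 N, and the stop is at rest (all of step 2 and linear speed of stop below 0.01 m/s); the robot touches nothing.
It fails at once if a knob is forced: it clamps the plastic foot with more than 45 N (contact force between any of knob_near, knob_far and stop above 45 N).
It fails at once if a bystander is pushed more than 40 mm (distance of any of bread_knife, jam_jar, mug, bowl, soap_pump, spray_bottle, paring_knife from where it was at the start of the episode above 0.04 m).
It also fails if it takes over 72 s, if anything falls off the work surface, if the arm or the gripper's body presses on something with over 40 N, if the wrist force passes 120 N, or if a joint passes its speed limit or range.

## Working session

There is one attempt and no reset: what is moved stays moved. The work goes in short steps, Python scripts to look and compute and a tool call to move; the robot and the scene stay as the last step left them, time stands still between calls to the robot, and variables do not carry over. Pictures are saved under pics/ and viewed, at most 10 in all, crops included, and the job is handed in when it is done.

Besides the shell and the picture viewer there is one more tool, called after "Call:" as a command line: name --pt "numbers of a row" for each row, then --argument value for the rest. servo_tool: Moves the arm, as the interface text tells. Its arguments: {"type":"object","properties":{"moves":{"type":"array"}},"required":["moves"]}

```bash
mkdir -p pics; ls
python3 - <<'E'
from bench import robot
import cv2
o=robot.get_obs(); print(o)
for n in("top","side","wrist"):
    s=robot.snapshot(n); cv2.imwrite(f"pics/{n}0.png",s["image"]); print(n,{k:v for k,v in s.items() if k!="image"})
E
```

```text
pics
{'time': 0.0, 'joint_positions': array([-1.35811065e+00,  8.79545996e-02,  1.37222078e+00, -5.13307372e-05,
        1.68356281e+00, -1.03114203e-01]), 'qvel': array([-0.00046173, -0.00033384, -0.00137211, -0.00192311,  0.00039789,
       -0.00011775]), 'joint_torque': array([-3.69357431e-04, -3.40181172e+01, -3.02425718e+01,  7.16905436e-02,
        3.29801522e-02, -1.62937281e-04]), 'tool_pos': array([ 0.17068566, -0.52233075,  0.22312131]), 'ee_rot': array([-3.13945326e+00, -1.70097137e-04,  3.15793974e-01]), 'wrist_force': array([-0.23171036,  0.40796802, -0.46959104]), 'wrist_torque': array([-0.01662678, -0.02328803,  0.01906991]), 'finger_force': 0.0, 'width': 0.09400726266205126}
top {'fx': 515.8305923822747, 'fy': 515.8305923822747, 'cx': 288.1573473161183, 'cy': 210.20283275022774, 'eye': array([0.32019687, 0.00468432, 1.30952009]), 'orientation': array([-3.01182639,  0.01554953, -1.58866762])}
side {'fx': 447.8914795990393, 'fy': 447.8914795990393, 'cx': 272.6127993913075, 'cy': 209.72434166142767, 'eye': array([-0.22800001,  0.73377953,  0.85113705]), 'orientation': array([-2.21903724, -0.0088178 , -2.34749083])}
wrist {'fx': 360.2918226415663, 'fy': 360.2918226415663, 'cx': 272.9289984668895, 'cy': 208.48654355193324, 'T_tool_cam': array([[ 1.09811750e-03, -9.64580695e-01, -2.63785664e-01,
         7.77343758e-02],
       [ 9.99998076e-01,  6.30435351e-04,  1.85760519e-03,
         4.45229890e-04],
       [-1.62551030e-03, -2.63787196e-01,  9.64579532e-01,
        -1.60906484e-01],
       [ 0.00000000e+00,  0.00000000e+00,  0.00000000e+00,
         1.00000000e+00]])}
```

View pics/top0.png

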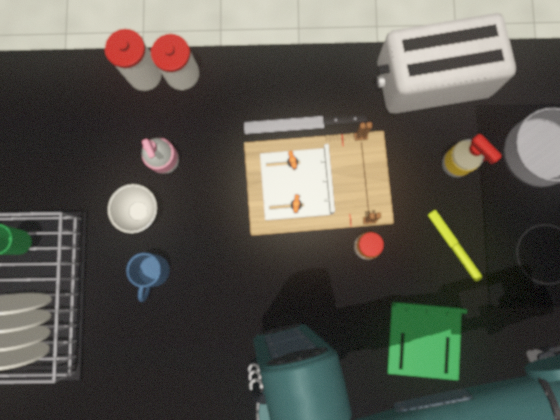

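View pics/side0.png

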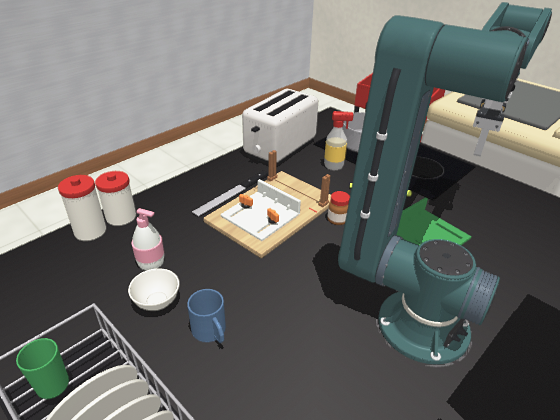

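The top view shows the guide with board corners near (246,142), (384,132), (393,224) and (250,235). The stop face is near (328,145)-(332,215), the marks at (342,140) and (350,218), and the knobs at (292,160) and (296,205). The side view confirms the layout.

```bash
cat > h.py <<'E'
import numpy as np, cv2
from scipy.spatial.transform import Rotation as R
def cam(s,o=None):
    """world R,t of the camera"""
    if "eye" in s: return R.from_euler("xyz",s["orientation"]).as_matrix(), s["eye"]
    Rt=R.from_euler("xyz",o["ee_rot"]).as_matrix(); T=s["T_tool_cam"]
    return Rt@T[:3,:3], o["tool_pos"]+Rt@T[:3,3]
def unproj(s,uv,z,o=None):
    C,e=cam(s,o); uv=np.atleast_2d(uv).astype(float)
    d=np.c_[(uv[:,0]-s["cx"])/s["fx"],(uv[:,1]-s["cy"])/s["fy"],np.ones(len(uv))]@C.T
    return e+d*((z-e[2])/d[:,2])[:,None]
def proj(s,P,o=None):
    C,e=cam(s,o); p=(np.atleast_2d(P)-e)@C
    return np.c_[p[:,0]/p[:,2]*s["fx"]+s["cx"],p[:,1]/p[:,2]*s["fy"]+s["cy"]]
def moves(o,xyz,yaw):
    """shift in tool axes/25mm and turn/6deg from the present pose"""
    Rt=R.from_euler("xyz",o["ee_rot"]).as_matrix()
    d=Rt.T@(np.array(xyz)-o["tool_pos"])/.025
    dy=-(yaw-o["ee_rot"][2]); dy=(dy+np.pi)%(2*np.pi)-np.pi
    return np.r_[d,np.degrees(dy)/6].round(2)
E
python3 - <<'E'
from bench import robot
from h import *
s=robot.snapshot("top"); o=robot.get_obs()
b=unproj(s,[(246,142),(384,132),(393,224),(250,235)],.018); print(b[:,:2].round(3)); c=b.mean(0)
ya=(b[0]+b[3]-b[1]-b[2]);psi=np.arctan2(-ya[0],ya[1]);print(c,"guide yaw",psi)
print("marks",unproj(s,[(342,140),(350,218)],.018)[:,:2].round(3))
print("knobs",unproj(s,[(292,160),(296,205)],.055)[:,:2].round(3))
print(moves(o,[c[0],c[1]+.03,.24],psi), moves(o,[c[0],c[1]+.03,.24],psi+np.pi/2),moves(o,[c[0],c[1]+.03,.24],psi-np.pi/2))
E
```

```text
[[ 0.668  0.127]
 [ 0.687 -0.228]
 [ 0.449 -0.241]
 [ 0.428  0.119]]
[ 0.55801839 -0.05571254  0.018     ] guide yaw 0.054983005257945444
marks [[ 0.668 -0.12 ]
 [ 0.466 -0.133]]
knobs [[0.61  0.009]
 [0.497 0.002]]
[ 20.9  -14.08  -0.64   2.49] [ 20.9  -14.08  -0.64 -12.51] [ 20.9  -14.08  -0.64  17.49]
```

Call:
servo_tool --pt "0.6 -0.4 -1 0 0" --pt "1.8 -1.2 -2 0 0" --pt "3 -2 -3 0 0" --pt "4.2 -2.8 -3 0 0" --pt "5.4 -3.6 -3 0 0" --pt "6.6 -4.4 -3 0 0" --pt "7.8 -5.3 -3 0 0" --pt "9 -6.1 -3 0 0" --pt "10.2 -6.9 -3 0 0" --pt "11.4 -7.7 -3 0 0"

```text
time: 1.03
tool_pos: [0.3826, -0.2497, 0.2993]
ee_rot: [3.141, -0.0, 0.316]
wrist_force: [0.6, 0.1, -0.3]
width: 0.0941
finger_force: 0.0
```

Call:
servo_tool --pt "1.2 -0.8 0 0.3 0" --pt "2.4 -1.6 0 0.6 0" --pt "3.6 -2.4 0 0.9 0" --pt "4.8 -3.2 0 1.2 0" --pt "6 -4 0 1.5 0" --pt "7.2 -4.8 0.6 1.8 0" --pt "8.4 -5.6 1.2 2.1 0" --pt "9.2 -6.2 1.8 2.49 0" --pt "9.5 -6.38 2.36 2.49 0" --pt "9.5 -6.38 2.36 2.49 0"

```text
time: 1.87
tool_pos: [0.5574, -0.0236, 0.2357]
ee_rot: [-3.14, 0.008, 0.059]
wrist_force: [-0.6, -0.6, -0.5]
width: 0.0938
finger_force: 0.0
```

Call:
servo_tool --pt "0 0 0 0 0" --pt "0 0 0 0 0" --pt "0 0 0 0 0" --pt "0 0 0 0 0"

```text
time: 2.2
tool_pos: [0.5583, -0.027, 0.2419]
ee_rot: [3.141, -0.003, 0.053]
wrist_force: [0.5, 0.5, -0.1]
width: 0.0942
finger_force: 0.0
```

Run:
```python
from bench import robot
import cv2,pickle
o=robot.get_obs(); s=robot.snapshot("wrist"); pickle.dump((o,s),open("w1.pkl","wb"))
print(o["tool_pos"],o["ee_rot"],o["joint_positions"],o["wrist_force"])
cv2.imwrite("pics/w1.png",cv2.resize(s["image"],(800,600),interpolation=cv2.INTER_CUBIC))
```

```text
[ 0.55826377 -0.0269878   0.24193557] [ 3.14080303e+00 -2.65388130e-03  5.34608947e-02] [-1.49604027e-01  1.02469506e-01  1.31949615e+00 -2.40747148e-04
  1.71686840e+00  1.36769708e+00] [ 0.54111321  0.52075143 -0.1034309 ]
```

View pics/w1.png

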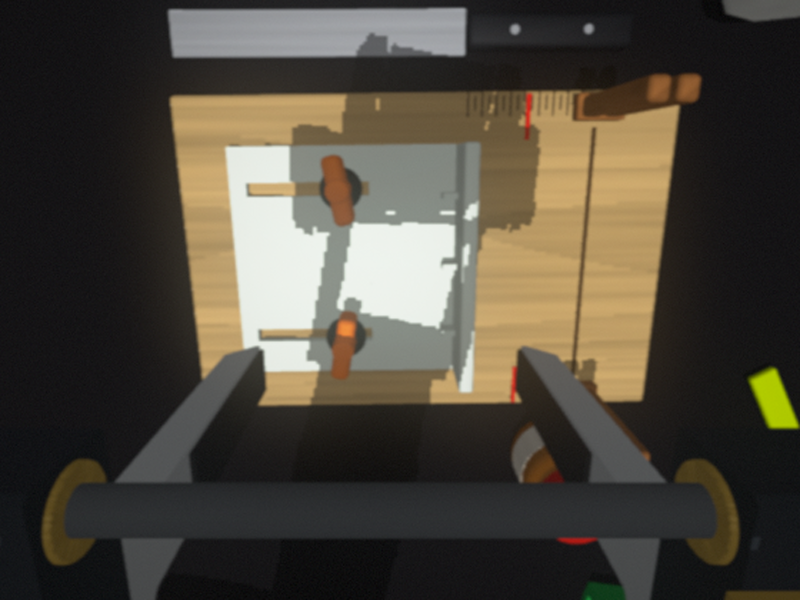

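The wrist view (800x600) shows the stop wall's top front edge running (480,143)-(472,392). The far mark is at (528,95)-(528,138) and the near mark at (514,367)-(514,402). The far knob is centred near (338,190) and the near knob near (345,345).

```bash
cat > meas.py <<'E'
from h import *
def comps(s,lo,hi,minA=15):
    h=cv2.cvtColor(s["image"],cv2.COLOR_BGR2HSV)
    m=cv2.inRange(h,lo,hi) 
    n,l,st,c=cv2.connectedComponentsWithStats(m)
    return [(np.argwhere(l==i)[:,::-1].astype(float),st[i]) for i in range(1,n) if st[i][4]>=minA]
E
python3 - <<'E'
import pickle
from meas import *
o,s=pickle.load(open("w1.pkl","rb"))
im=s["image"]; h=cv2.cvtColor(im,cv2.COLOR_BGR2HSV)
for p,st in comps(s,(0,190,90),(3,255,255))+comps(s,(176,190,90),(180,255,255)): print("red",st,p.mean(0).round(1),unproj(s,p.mean(0),.018,o)[0].round(4))
for p,st in comps(s,(5,170,60),(12,255,255),80):
    r=cv2.minAreaRect(p.astype(np.float32)); print("or",st,r, unproj(s,p.mean(0),.055,o)[0].round(4))
for v in (110,150,190,220,260): print(v,[tuple(x) for x in im[v,312:346:1]])
E
```

```text
red [369  66   3  24  39] [369.5  75. ] [ 0.676 -0.119  0.018]
red [359 258   2  17  23] [359.7 267.2] [ 0.4668 -0.1337  0.018 ]
red [391 377  26   4  83] [403.4 378.2] [ 0.3178 -0.207   0.018 ]
or [227 110  11  13 101] ((232.0, 116.0), (12.0, 10.0), 90.0) [0.6298 0.0139 0.055 ]
or [233 252  10  13  85] ((238.3823699951172, 257.9706115722656), (8.973817825317383, 11.884244918823242), 14.03624439239502) [0.4855 0.0044 0.055 ]
110 [(np.uint8(130), np.uint8(135), np.uint8(130)), (np.uint8(127), np.uint8(134), np.uint8(129)), (np.uint8(128), np.uint8(134), np.uint8(129)), (np.uint8(128), np.uint8(135), np.uint8(129)), (np.uint8(129), np.uint8(135), np.uint8(129)), (np.uint8(126), np.uint8(134), np.uint8(128)), (np.uint8(122), np.uint8(128), np.uint8(123)), (np.uint8(109), np.uint8(116), np.uint8(111)), (np.uint8(97), np.uint8(104), np.uint8(100)), (np.uint8(95), np.uint8(100), np.uint8(98)), (np.uint8(94), np.uint8(100), np.uint8(98)), (np.uint8(94), np.uint8(100), np.uint8(97)), (np.uint8(98), np.uint8(105), np.uint8(102)), (np.uint8(107), np.uint8(113), np.uint8(110)), (np.uint8(117), 
[... 6597 characters left out ...]
uint8(158), np.uint8(185), np.uint8(198)), (np.uint8(121), np.uint8(167), np.uint8(194)), (np.uint8(109), np.uint8(163), np.uint8(196)), (np.uint8(108), np.uint8(163), np.uint8(196)), (np.uint8(107), np.uint8(162), np.uint8(195)), (np.uint8(108), np.uint8(163), np.uint8(196)), (np.uint8(107), np.uint8(161), np.uint8(194)), (np.uint8(109), np.uint8(163), np.uint8(197)), (np.uint8(107), np.uint8(163), np.uint8(196)), (np.uint8(107), np.uint8(162), np.uint8(195)), (np.uint8(107), np.uint8(163), np.uint8(196)), (np.uint8(108), np.uint8(164), np.uint8(197)), (np.uint8(107), np.uint8(163), np.uint8(195)), (np.uint8(106), np.uint8(163), np.uint8(196)), (np.uint8(108), np.uint8(165), np.uint8(197))]
```

```bash
cat >> meas.py <<'E'
def edge_line(s,o,v0,v1,z,u0,w=9):
    """sub-pixel column of saturation jump around predicted u0(v) -> world points"""
    sat=cv2.GaussianBlur(cv2.cvtColor(s["image"],cv2.COLOR_BGR2HSV)[:,:,1].astype(np.float32),(3,3),0); P=[]
    for v in range(v0,v1,3):
        c=int(round(u0(v))); g=np.maximum(np.diff(sat[v,c-w:c+w+1]),0)
        if g.max()>12:
            k=g.argmax(); q=g[max(k-2,0):k+3]; P.append((c-w+.5+(np.arange(max(k-2,0),max(k-2,0)+len(q))*q).sum()/q.sum(),v))
    P=np.array(P); f=np.polyfit(P[:,1],P[:,0],1); r=P[:,0]-np.polyval(f,P[:,1]); P=P[abs(r)<1.0]
    f=np.polyfit(P[:,1],P[:,0],1)
    return unproj(s,[(np.polyval(f,v),v) for v in (v0,v1)],z,o), (P[:,0]-np.polyval(f,P[:,1])).std(), len(P)
def marks(s,o):
    a=[p for p,st in comps(s,(0,150,60),(5,255,255))+comps(s,(175,150,60),(180,255,255)) if st[2]<9 and st[3]>9]
    return unproj(s,[p.mean(0) for p in a],.018,o)
E
cat > run1.py <<'E'
import pickle
from meas import *
o,s=pickle.load(open("w1.pkl","rb"))
m=marks(s,o); m=m[np.argsort(-m[:,0])]; print("marks",m.round(4))
e,sd,n=edge_line(s,o,106,268,.070,lambda v:336-(v-110)*5/150); print("wall",e.round(4),sd,n)
d=m[0]-m[-1]; psi=np.arctan2(d[1],d[0]); we=e[0]-e[1]; print("mark yaw",psi,"wall yaw",np.arctan2(we[1],we[0]))
ax=np.array([-np.sin(psi),np.cos(psi)]); mid=(m[0]+m[-1])[:2]/2
print("wall y in mark frame",(e[:,:2]-mid)@ax)
# board edges as a further check of yaw
wc=e[:,:2].mean(0)+ax*.005
print("wall centre",wc)
E
python3 run1.py
```

```text
marks [[ 0.6717 -0.1193  0.018 ]
 [ 0.4658 -0.1337  0.018 ]]
wall [[ 0.6431 -0.0797  0.07  ]
 [ 0.4871 -0.0897  0.07  ]] 0.28751675240895336 54
mark yaw 0.07012703285685856 wall yaw 0.06423228604079599
wall y in mark frame [0.04148515 0.04240622]
wall centre [ 0.56475543 -0.0797081 ]
```

Run:
```python
from bench import robot
from h import *
o=robot.get_obs(); print(moves(o,[.562,-.0795,.059],.067))
```

```text
[ 0.02  2.1   7.31 -0.13]
```

Call:
servo_tool --pt "0 0.6 0.3 -0.05 0" --pt "0 1.5 1.0 -0.13 0" --pt "0 2.1 2.0 -0.13 0" --pt "0.02 2.1 3.0 -0.13 0" --pt "0.02 2.1 4.0 -0.13 0" --pt "0.02 2.1 5.0 -0.13 0" --pt "0.02 2.1 6 -0.13 0" --pt "0.02 2.1 7 -0.13 0" --pt "0.02 2.1 7.31 -0.13 0" --pt "0.02 2.1 7.31 -0.13 0"

```text
time: 3.08
tool_pos: [0.5596, -0.0784, 0.0552]
ee_rot: [-3.14, 0.005, 0.068]
wrist_force: [0.1, -0.3, -0.6]
width: 0.094
finger_force: 0.0
```

Call:
servo_tool --pt "0 0 0 0 0.5" --pt "0 0 0 0 1" --pt "0 0 0 0 1" --pt "0 0 0 0 1" --pt "0 0 0 0 1" --pt "0 0 0 0 1" --pt "0 0 0 0 1" --pt "0 0 0 0 1" --pt "0 0 0 0 1" --pt "0 0 0 0 1"

```text
time: 3.92
tool_pos: [0.5615, -0.0783, 0.0575]
ee_rot: [3.142, 0.0, 0.069]
wrist_force: [-0.3, -0.7, 0.8]
width: 0.0309
finger_force: 0.0
```

Run:
```python
from bench import robot
import cv2,pickle
o=robot.get_obs(); s=robot.snapshot("wrist"); pickle.dump((o,s),open("w2.pkl","wb"))
print(o["tool_pos"],o["ee_rot"],o["width"],o["wrist_force"])
cv2.imwrite("pics/w2.png",cv2.resize(s["image"],(800,600),interpolation=cv2.INTER_CUBIC))
```

```text
[ 0.56151241 -0.07831447  0.05746354] [3.14153713e+00 1.10672961e-04 6.87027743e-02] 0.030858688527492545 [-0.32093258 -0.7136297   0.78832257]
```

View pics/w2.png

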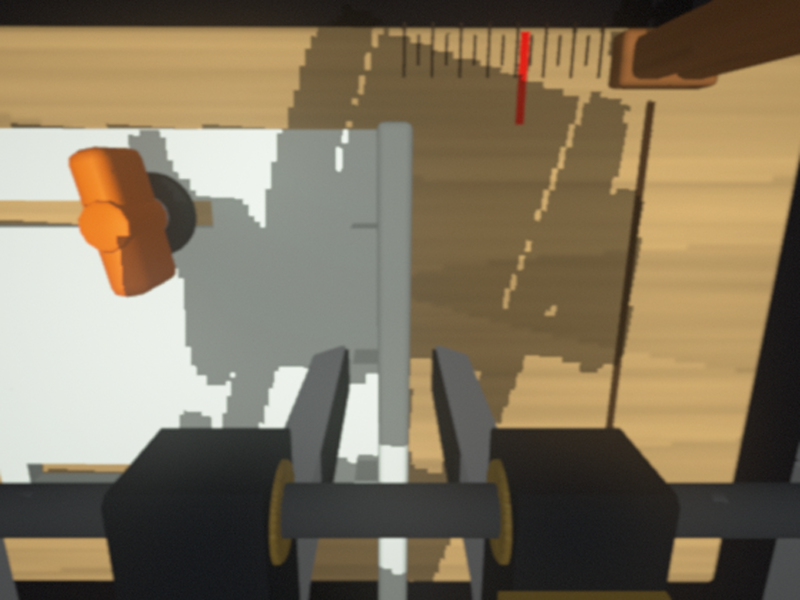

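The fingers straddle the wall, centred at about (395,300), and are still closing. The far mark is at (522,78).

Call:
servo_tool --pt "0 0 0 0 1" --pt "0 0 0 0 1" --pt "0 0 0 0 1" --pt "0 0 0 0 1" --pt "0 0 0 0 1" --pt "0 0 0 0 1"

```text
time: 4.47
tool_pos: [0.5615, -0.0786, 0.0574]
ee_rot: [3.141, 0.0, 0.068]
wrist_force: [-0.0, -0.5, -0.1]
width: 0.0096
finger_force: 30.0
```

Call:
servo_tool --pt "0 0.15 0 0 1" --pt "0 0.3 0 0 1" --pt "0 0.45 0 0 1" --pt "0 0.6 0 0 1" --pt "0 0.75 0 0 1" --pt "0 0.9 0 0 1" --pt "0 1.05 0 0 1" --pt "0 1.2 0 0 1" --pt "0 1.35 0 0 1" --pt "0 1.5 0 0 1"

```text
time: 5.3
tool_pos: [0.5641, -0.1162, 0.0575]
ee_rot: [-3.142, 0.0, 0.069]
wrist_force: [0.2, 2.8, -0.1]
width: 0.0096
finger_force: 30.0
```

Call:
servo_tool --pt "0 0 0 0 1" --pt "0 0 0 0 1" --pt "0 0 0 0 1"

```text
time: 5.55
tool_pos: [0.5641, -0.1169, 0.0575]
ee_rot: [3.14, -0.0, 0.068]
wrist_force: [0.2, -1.7, -1.1]
width: 0.0101
finger_force: 30.0
```

Run:
```python
from bench import robot
import cv2,pickle
o=robot.get_obs(); s=robot.snapshot("wrist"); pickle.dump((o,s),open("w3.pkl","wb"))
print(o["tool_pos"],o["ee_rot"],o["width"],o["wrist_force"],o["wrist_torque"])
cv2.imwrite("pics/w3.png",cv2.resize(s["image"],(800,600),interpolation=cv2.INTER_CUBIC))
```

```text
[ 0.56413531 -0.11694343  0.05751677] [ 3.13951180e+00 -6.44682504e-06  6.81670368e-02] 0.01011266695028359 [ 0.24262956 -1.72476959 -1.11728296] [-0.09685314  0.02635135 -0.0365881 ]
```

View pics/w3.png

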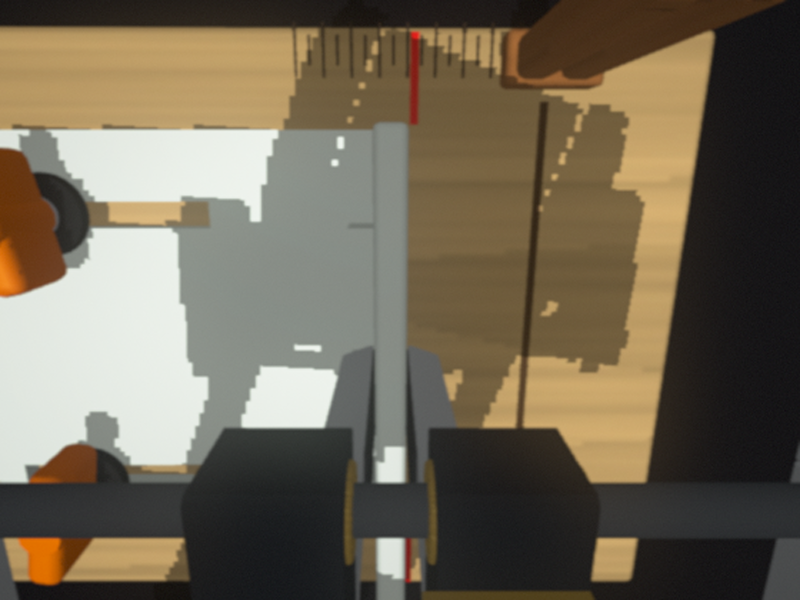

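Both marks are now visible, the far one at (415,78) and the near one at (408,560). The wall's front top edge is at x≈407, so a few mm remain.

```bash
cat > run3.py <<'E'
import pickle,sys
from meas import *
o,s=pickle.load(open(sys.argv[1],"rb")); u0=float(sys.argv[2])/1.42857
Rt=R.from_euler("xyz",o["ee_rot"]).as_matrix(); T=lambda P:(P-o["tool_pos"])@Rt
h=cv2.cvtColor(s["image"],cv2.COLOR_BGR2HSV); red=((h[:,:,0]<5)|(h[:,:,0]>175))&(h[:,:,1]>150)&(h[:,:,2]>50)
def cen(r0,r1):
    a=np.argwhere(red[r0:r1,int(u0)-30:int(u0)+40]); print(" red px",len(a),a[:,1].min()+int(u0)-30,a[:,1].max()+int(u0)-30); return [(a[:,1].mean()+int(u0)-30,a[:,0].mean()+r0)]
f=unproj(s,cen(20,95),.018,o)
print("far mark tool",T(f).round(4))
try: n=unproj(s,cen(375,415),.018,o); print("near mark tool",T(n).round(4))
except Exception as e: print(e)
e,sd,k=edge_line(s,o,90,240,.070,lambda v:u0,7); print("wall tool",T(e).round(4),sd,k)
E
python3 run3.py w3.pkl 407
```

```text
red px 272 288 292
far mark tool [[0.1065 0.0091 0.0395]]
 red px 57 284 286
near mark tool [[-0.1039  0.009   0.0395]]
wall tool [[ 0.0854  0.0054 -0.0125]
 [ 0.023   0.0056 -0.0125]] 0.08335070943520828 50
```

Call:
servo_tool --pt "0 0.07 0 0 1" --pt "0 0.14 0 0 1" --pt "0 0.14 0 0 1" --pt "0 0.14 0 0 1" --pt "0 0.14 0 0 1" --pt "0 0.14 0 0 1" --pt "0 0.14 0 0 1"

```text
time: 6.18
tool_pos: [0.5643, -0.119, 0.0575]
ee_rot: [-3.141, 0.0, 0.069]
wrist_force: [0.0, 1.9, -1.1]
width: 0.0099
finger_force: 30.0
```

```bash
python3 - <<'E'
from bench import robot
import cv2,pickle
o=robot.get_obs(); s=robot.snapshot("wrist"); pickle.dump((o,s),open("w4.pkl","wb"))
print(o["tool_pos"],o["ee_rot"],o["width"],o["wrist_force"])
E
python3 run3.py w4.pkl 407
```

```text
[ 0.56431429 -0.11897714  0.05746306] [-3.14129095e+00  1.27126298e-04  6.89170862e-02] 0.009906799931384491 [ 1.87504318e-03  1.91070232e+00 -1.06719001e+00]
 red px 274 284 288
far mark tool [[0.1063 0.0071 0.0394]]
zero-size array to reduction operation minimum which has no identity
wall tool [[ 0.0854  0.0054 -0.0125]
 [ 0.023   0.0055 -0.0125]] 0.08464937443114601 50
```

Call:
servo_tool --pt "0 0.06 0 0 1" --pt "0 0.06 0 0 1" --pt "0 0.06 0 0 1" --pt "0 0.06 0 0 1" --pt "0 0.06 0 0 1" --pt "0 0.06 0 0 1"

```text
time: 6.73
tool_pos: [0.5644, -0.1209, 0.0575]
ee_rot: [3.141, 0.0, 0.069]
wrist_force: [-1.0, 1.3, -1.2]
width: 0.0097
finger_force: 30.0
```

```bash
python3 - <<'E'
from bench import robot
import cv2,pickle
o=robot.get_obs(); s=robot.snapshot("wrist"); pickle.dump((o,s),open("w4.pkl","wb"))
print(o["tool_pos"],o["ee_rot"],o["width"],o["wrist_force"])
E
python3 run3.py w4.pkl 407
```

```text
[ 0.564446   -0.12085943  0.05747391] [3.14139117e+00 4.40991118e-05 6.85963305e-02] 0.009660946284517344 [-0.96040136  1.25453303 -1.22582568]
 red px 280 280 285
far mark tool [[0.1064 0.0052 0.0395]]
zero-size array to reduction operation minimum which has no identity
wall tool [[ 0.0854  0.0054 -0.0125]
 [ 0.023   0.0055 -0.0125]] 0.08941495885433491 50
```

Call:
servo_tool --pt "0 0 0 0 0.8" --pt "0 0 0 0 0.7" --pt "0 0 0 0 0.6" --pt "0 0 -0.3 0 0.6" --pt "0 0 -1.2 0 0.6" --pt "0 0 -2.4 0 0.6" --pt "0 0 -3.6 0 0.6" --pt "0 0 -4.6 0 0.6" --pt "0 0 -5 0 0.6" --pt "0 0 -5 0 0.6"

```text
time: 7.62
tool_pos: [0.5663, -0.1214, 0.1868]
ee_rot: [3.138, -0.007, 0.069]
wrist_force: [0.0, -0.1, 0.6]
width: 0.0378
finger_force: 0.0
```

Call:
servo_tool --pt "0 -0.8 0 0 0.6" --pt "0 -0.8 0 0 0.6" --pt "0 -0.8 0 0 0.6" --pt "0 -0.8 0 0 0.6"

```text
time: 7.95
tool_pos: [0.5624, -0.101, 0.1808]
ee_rot: [-3.141, 0.003, 0.069]
wrist_force: [0.4, -0.2, 0.6]
width: 0.0374
finger_force: 0.0
```

Run:
```python
from bench import robot
import cv2,pickle
o=robot.get_obs(); s=robot.snapshot("wrist"); pickle.dump((o,s),open("w5.pkl","wb"))
print(o["tool_pos"],o["ee_rot"],o["joint_positions"])
cv2.imwrite("pics/w5.png",cv2.resize(s["image"],(800,600),interpolation=cv2.INTER_CUBIC))
```

```text
[ 0.56239234 -0.10098399  0.18076269] [-3.14135712e+00  2.82694721e-03  6.88459229e-02] [-2.76458990e-01  1.48966627e-01  1.38858349e+00 -7.35717667e-04
  1.60678233e+00  1.22546628e+00]
```

View pics/w5.png

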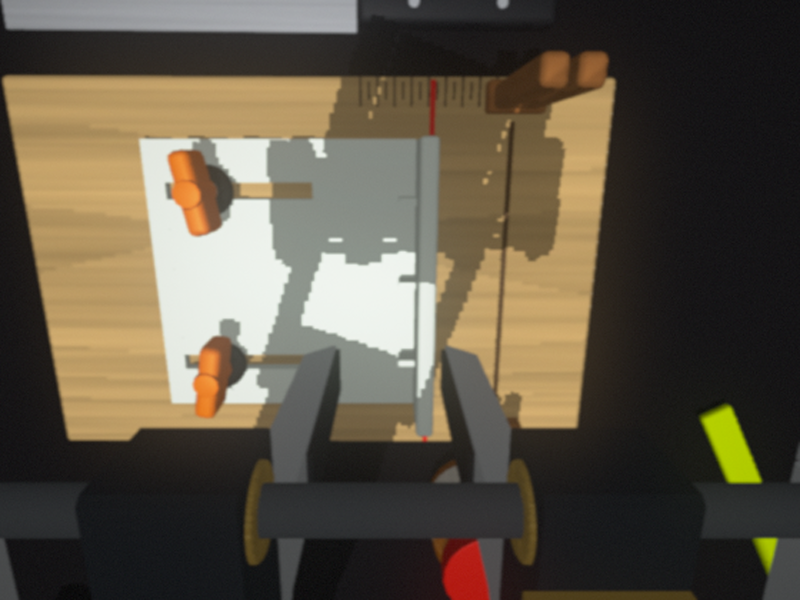

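The stop is in place: the far mark (433,105) and the near mark tip (424,438) meet the wall's front edge. The knob wings run (183,155)-(205,232) far and (215,342)-(207,415) near.

```bash
cat > run5.py <<'E'
import pickle
from meas import *
o,s=pickle.load(open("w5.pkl","rb")); k=1/1.42857
h=cv2.cvtColor(s["image"],cv2.COLOR_BGR2HSV); red=((h[:,:,0]<4)|(h[:,:,0]>176))&(h[:,:,1]>150)&(h[:,:,2]>50)
c=[]
for r0,r1 in((54,94),(302,312)):
    a=np.argwhere(red[r0:r1,285:312]); print(len(a),a.min(0),a.max(0)); c.append((a[:,1].mean()+285,a[:,0].mean()+r0))
m=unproj(s,c,.018,o); print("marks",m.round(4))
e,sd,n=edge_line(s,o,100,240,.070,lambda v:307-(v-100)*4/205,6); print("wall",e.round(4),sd,n)
psi=.0688; X=np.array([np.cos(psi),np.sin(psi)]); Y=np.array([-X[1],X[0]])
d=e[0]-e[1]; print("wall yaw",np.arctan2(d[1],d[0]),"mark yaw",np.arctan2(*(m[0]-m[1])[[1,0]]),"wall-mark y",e[:,:2]@Y-m[:,:2]@Y)
b=unproj(s,np.array([(4,76),(615,76),(578,428),(68,440)])*k,.018,o)[:,:2]; g=b.mean(0); print("board",b.round(4),g, np.linalg.norm(b[0]-b[1]),np.linalg.norm(b[1]-b[2]))
for nm,x in(("near",-.055),("far",.055)):
    P=g+x*X+.06*Y; print(nm,P.round(4),[ (proj(s,[*P,z],o)[0]/k).round(0) for z in (.029,.037,.053,.064)])
org=cv2.inRange(h,(3,170,60),(14,255,255)); n_,l,st,_=cv2.connectedComponentsWithStats(org)
for i in range(1,n_):
    if st[i][4]>300:
        p=np.argwhere(l==i)[:,::-1].astype(np.float32); r=cv2.minAreaRect(p); box=cv2.boxPoints(r); w=unproj(s,box,.06,o)
        q=unproj(s,p,.06,o)[:,:2]; ev,V=np.linalg.eigh(np.cov(q.T)); v=V[:,1]; print(st[i],(box/k).round(0).tolist(),"c",unproj(s,r[0],.06,o)[0].round(4),"wing ang",np.degrees(np.arctan2(v[1],v[0]))%180)
E
python3 run5.py
```

```text
62 [ 3 17] [39 19]
4 [ 4 12] [ 7 12]
marks [[ 0.6728 -0.1189  0.018 ]
 [ 0.4498 -0.1339  0.018 ]]
wall [[ 0.6485 -0.1207  0.07  ]
 [ 0.5414 -0.1283  0.07  ]] 0.27710917035083316 47
wall yaw 0.07097853392799398 mark yaw 0.06709815779248714 wall-mark y [-9.69455681e-05 -7.11224238e-04]
board [[ 0.6694  0.1309]
 [ 0.6944 -0.224 ]
 [ 0.4661 -0.2407]
 [ 0.4319  0.1167]] [ 0.56547486 -0.05427382] 0.3558363149279856 0.22884508567070544
near [0.5065 0.0018] [array([225., 358.]), array([221., 363.]), array([213., 373.]), array([207., 381.])]
far [0.6162 0.0094] [array([210., 185.]), array([205., 186.]), array([195., 188.]), array([187., 189.])]
[119 106  27  58 718] [[161.0, 156.0], [188.0, 149.0], [211.0, 230.0], [185.0, 237.0]] c [0.6137 0.0115 0.06  ] wing ang 12.979370907029818
[136 244  18  48 610] [[194.0, 349.0], [219.0, 349.0], [219.0, 416.0], [194.0, 416.0]] c [0.5036 0.0034 0.06  ] wing ang 174.62216887167634
```

Run:
```python
import pickle
from h import *
o,s=pickle.load(open("w5.pkl","rb"))
P=unproj(s,np.array([(188,193),(206,385)])*.7,.064,o);print(P,np.linalg.norm(P[0]-P[1]))
print(moves(o,[*P[1][:2],.14],3.02))
```

```text
[[0.61408489 0.00906355 0.064     ]
 [0.503715   0.00232192 0.064     ]] 0.11057558926983345
[ -2.05  -4.28   1.64 -28.18]
```

Call:
servo_tool --pt "-0.4 -0.8 0 -1.1 0.4" --pt "-1 -2 0 -2.2 0.4" --pt "-1.5 -3 0 -3.3 0.4" --pt "-2.05 -4.0 0.3 -4.4 0.4" --pt "-2.05 -4.28 0.8 -5.5 0.4" --pt "-2.05 -4.28 1.2 -6.6 0.4" --pt "-2.05 -4.28 1.64 -7.7 0.4" --pt "-2.05 -4.28 1.64 -8.8 0.4" --pt "-2.05 -4.28 1.64 -9.9 0.4" --pt "-2.05 -4.28 1.64 -11 0.4"

```text
time: 8.83
tool_pos: [0.5042, 0.0019, 0.1405]
ee_rot: [-3.14, 0.001, 1.226]
wrist_force: [-0.3, 0.2, 0.8]
width: 0.0563
finger_force: 0.0
```

Call:
servo_tool --pt "0 0 0 -1.1 0.4" --pt "0 0 0 -2.2 0.4" --pt "0 0 0 -3.3 0.4" --pt "0 0 0 -4.4 0.4" --pt "0 0 0 -5.5 0.4" --pt "0 0 0 -6.6 0.4" --pt "0 0 0 -7.7 0.4" --pt "0 0 0 -8.8 0.4" --pt "0 0 0 -9.9 0.4" --pt "0 0 0 -11 0.4"

```text
time: 9.67
tool_pos: [0.5045, 0.0018, 0.1408]
ee_rot: [-3.141, -0.001, 2.377]
wrist_force: [0.3, 0.2, -0.1]
width: 0.0565
finger_force: 0.0
```

Call:
servo_tool --pt "0 0 0 -1.1 0.4" --pt "0 0 0 -2.2 0.4" --pt "0 0 0 -3.3 0.4" --pt "0 0 0 -4.4 0.4" --pt "0 0 0 -5.5 0.4" --pt "0 0 0 -6.2 0.4" --pt "0 0 0 -6.2 0.4" --pt "0 0 0 -6.2 0.4" --pt "0 0 0 -6.2 0.4"

```text
time: 10.42
tool_pos: [0.5046, 0.0021, 0.1412]
ee_rot: [-3.141, -0.0, 3.02]
wrist_force: [-0.3, -0.0, -0.1]
width: 0.0565
finger_force: 0.0
```

Run:
```python
from bench import robot
import cv2,pickle
o=robot.get_obs(); s=robot.snapshot("wrist"); pickle.dump((o,s),open("w6.pkl","wb"))
print(o["tool_pos"],o["ee_rot"],o["joint_positions"],o["wrist_torque"])
cv2.imwrite("pics/w6.png",cv2.resize(s["image"],(800,600),interpolation=cv2.INTER_CUBIC))
```

```text
[0.5045516  0.00212223 0.14119494] [-3.14139045e+00 -4.71864864e-04  3.01971167e+00] [-1.08078791e-01  1.81539363e-02  1.60860145e+00 -1.95971445e-04
  1.51531188e+00 -1.55698327e+00] [ 0.0657015  -0.10021549  0.00477529]
```

View pics/w6.png

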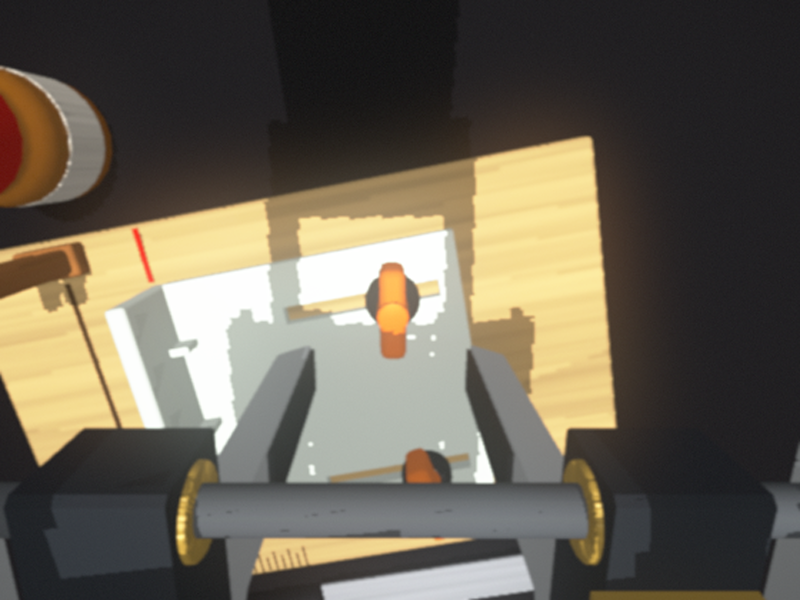

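The near wing is upright in the image, (392,263)-(393,357) with its hub at (393,318), so the yaw is right. Next I check centring against the tool axis.

Run:
```python
import pickle
from h import *
o,s=pickle.load(open("w6.pkl","rb"))
P=unproj(s,np.array([(393,318)])*.7,.064,o);print(P, proj(s,[*o["tool_pos"][:2],.064],o)/.7)
print(moves(o,[*P[0][:2],.053],3.02))
```

```text
[[0.50453692 0.00339134 0.064     ]] [[390.40526455 318.32822013]]
[ 0.01  0.05  3.53 -0.  ]
```

Call:
servo_tool --pt "0 0.04 0.5 0 0.4" --pt "0 0.04 1.2 0 0.4" --pt "0 0.04 2 0 0.4" --pt "0 0.04 2.7 0 0.4" --pt "0 0.04 3.3 0 0.4" --pt "0 0.04 3.48 0 0.4" --pt "0 0.04 3.48 0 0.7" --pt "0 0.04 3.48 0 1" --pt "0 0.04 3.48 0 1" --pt "0 0.04 3.48 0 1"

```text
time: 11.3
tool_pos: [0.5058, 0.0033, 0.0559]
ee_rot: [-3.141, 0.003, 3.022]
wrist_force: [-0.4, -0.2, -0.3]
width: 0.0329
finger_force: 0.0
```

Call:
servo_tool --pt "0 0 0 0 1" --pt "0 0 0 0 1" --pt "0 0 0 0 1" --pt "0 0 0 0 1" --pt "0 0 0 0 1"

```text
time: 11.72
tool_pos: [0.505, 0.0032, 0.055]
ee_rot: [-3.141, 0.001, 3.022]
wrist_force: [-0.1, -0.4, 2.3]
width: 0.0125
finger_force: 30.0
```

```bash
cat > st.py <<'E'
from bench import robot
o=robot.get_obs(); print(o["time"],"pos",o["tool_pos"].round(4),"yaw",o["ee_rot"][2].round(4),"F",o["wrist_force"].round(2),"T",o["wrist_torque"].round(3),"w",o["width"].round(4),"q6",o["joint_positions"][5].round(3),"tau6",o["joint_torque"][5].round(3))
E
python3 st.py
```

```text
Traceback (most recent call last):
  File "st.py", line 2, in <module>
    o=robot.get_obs(); print(o["time"],"pos",o["tool_pos"].round(4),"yaw",o["ee_rot"][2].round(4),"F",o["wrist_force"].round(2),"T",o["wrist_torque"].round(3),"w",o["width"].round(4),"q6",o["joint_positions"][5].round(3),"tau6",o["joint_torque"][5].round(3))
                                                                                                                                                                   ^^^^^^^^^^^^^^^^
AttributeError: 'float' object has no attribute 'round'
```

Call:
servo_tool --pt "0 0 0 0.4 1" --pt "0 0 0 0.8 1" --pt "0 0 0 1.2 1" --pt "0 0 0 1.6 1" --pt "0 0 0 2.0 1"

```text
time: 12.13
tool_pos: [0.5049, 0.0028, 0.055]
ee_rot: [-3.14, 0.001, 2.81]
wrist_force: [-1.0, -2.2, 1.8]
width: 0.0128
finger_force: 30.0
```

```bash
sed -i 's/o\["width"\].round(4)/round(o["width"],4)/' st.py; python3 st.py
```

```text
12.1333 pos [0.5049 0.0028 0.055 ] yaw 2.8103 F [-0.99 -2.2   1.85] T [-0.324  0.042 -0.012] w 0.0128 q6 -1.345 tau6 -0.376
```

Call:
servo_tool --pt "0 0 0 0.4 1" --pt "0 0 0 0.8 1" --pt "0 0 0 1.2 1"

```text
time: 12.38
tool_pos: [0.5048, 0.0025, 0.055]
ee_rot: [-3.14, 0.001, 2.685]
wrist_force: [-0.2, -2.8, 3.1]
width: 0.0128
finger_force: 30.0
```

```bash
python3 st.py
```

```text
12.3833 pos [0.5048 0.0025 0.055 ] yaw 2.6846 F [-0.23 -2.78  3.1 ] T [-0.478  0.019  0.016] w 0.0128 q6 -1.219 tau6 -0.374
```

Call:
servo_tool --pt "0 0 0 0.4 1" --pt "0 0 0 0.8 1" --pt "0 0 0 1.2 1" --pt "0 0 0 1.6 1" --pt "0 0 0 2.0 1"

```text
time: 12.8
tool_pos: [0.5046, 0.0021, 0.055]
ee_rot: [-3.139, 0.001, 2.475]
wrist_force: [-1.8, -3.5, 2.8]
width: 0.0121
finger_force: 30.0
```

```bash
python3 st.py
```

```text
12.8 pos [0.5046 0.0021 0.055 ] yaw 2.4751 F [-1.82 -3.51  2.83] T [-0.641  0.244  0.051] w 0.0121 q6 -1.01 tau6 -0.371
```

Call:
servo_tool --pt "0 0 0 0.4 1" --pt "0 0 0 0.8 1" --pt "0 0 0 1.2 1" --pt "0 0 0 1.6 1" --pt "0 0 0 2.0 1"

```text
time: 13.22
tool_pos: [0.5043, 0.0018, 0.055]
ee_rot: [-3.138, 0.002, 2.266]
wrist_force: [-3.2, -4.5, 3.6]
width: 0.0127
finger_force: 30.0
```

```bash
python3 st.py
```

```text
13.2167 pos [0.5043 0.0018 0.055 ] yaw 2.2656 F [-3.23 -4.51  3.63] T [-0.838  0.325  0.041] w 0.0127 q6 -0.8 tau6 -0.369
```

Call:
servo_tool --pt "0 0 0 0.4 1" --pt "0 0 0 0.8 1" --pt "0 0 0 1.2 1" --pt "0 0 0 1.6 1" --pt "0 0 0 2.0 1"

```text
time: 13.63
tool_pos: [0.5039, 0.0015, 0.055]
ee_rot: [-3.138, 0.003, 2.056]
wrist_force: [-3.6, -5.2, 5.1]
width: 0.0128
finger_force: 30.0
```

```bash
python3 st.py
```

```text
13.6333 pos [0.5039 0.0015 0.055 ] yaw 2.0561 F [-3.63 -5.18  5.13] T [-0.944  0.533  0.064] w 0.0128 q6 -0.591 tau6 -0.367
```

Call:
servo_tool --pt "0 0 0 0.4 1" --pt "0 0 0 0.8 1" --pt "0 0 0 1.2 1" --pt "0 0 0 1.6 1" --pt "0 0 0 2.0 1"

```text
time: 14.05
tool_pos: [0.5035, 0.0014, 0.055]
ee_rot: [-3.137, 0.003, 1.847]
wrist_force: [-4.3, -5.1, 5.6]
width: 0.0127
finger_force: 30.0
```

```bash
python3 st.py
```

```text
14.05 pos [0.5035 0.0014 0.055 ] yaw 1.8467 F [-4.28 -5.14  5.62] T [-1.015  0.809  0.064] w 0.0127 q6 -0.382 tau6 -0.366
```

Call:
servo_tool --pt "0 0 0 0.4 1" --pt "0 0 0 0.8 1" --pt "0 0 0 1.2 1" --pt "0 0 0 1.6 1" --pt "0 0 0 2.0 1"

```text
time: 14.47
tool_pos: [0.503, 0.0013, 0.055]
ee_rot: [-3.137, 0.004, 1.637]
wrist_force: [-6.3, -5.6, 6.5]
width: 0.0126
finger_force: 30.0
```

```bash
python3 st.py
```

```text
14.4667 pos [0.503  0.0013 0.055 ] yaw 1.6374 F [-6.28 -5.63  6.51] T [-1.034  1.032  0.06 ] w 0.0126 q6 -0.172 tau6 -0.314
```

Call:
servo_tool --pt "0 0 0 0.4 1" --pt "0 0 0 0.8 1" --pt "0 0 0 1.2 1" --pt "0 0 0 1.6 1"

```text
time: 14.8
tool_pos: [0.5027, 0.0013, 0.055]
ee_rot: [-3.137, 0.005, 1.47]
wrist_force: [-6.9, -4.8, 7.5]
width: 0.0129
finger_force: 30.0
```

```bash
python3 st.py
```

```text
14.8 pos [0.5027 0.0013 0.055 ] yaw 1.4702 F [-6.88 -4.8   7.45] T [-1.001  1.195  0.174] w 0.0129 q6 -0.005 tau6 -0.23
```

Call:
servo_tool --pt "0 0 0 0.4 1" --pt "0 0 0 0.8 1" --pt "0 0 0 1.2 1" --pt "0 0 0 1.6 1" --pt "0 0 0 1.9 1"

```text
time: 15.22
tool_pos: [0.5022, 0.0014, 0.0551]
ee_rot: [-3.137, 0.006, 1.272]
wrist_force: [-7.7, -4.9, 8.1]
width: 0.013
finger_force: 30.0
```

```bash
python3 st.py
```

```text
15.2167 pos [0.5022 0.0014 0.0551] yaw 1.2717 F [-7.7  -4.95  8.08] T [-1.042  1.458  0.331] w 0.013 q6 0.194 tau6 0.033
```

Call:
servo_tool --pt "0 0 0 0 0.8" --pt "0 0 0 0 0.6" --pt "0 0 0 0 0.5" --pt "0 0 0 0 0.5" --pt "0 0 -0.4 0 0.5" --pt "0 0 -1.2 0 0.5" --pt "0 0 -2.2 0 0.5" --pt "0 0 -3.2 0 0.5" --pt "0 0 -3.5 0 0.5" --pt "0 0 -3.5 0 0.5"

```text
time: 16.05
tool_pos: [0.5068, 0.0033, 0.1454]
ee_rot: [3.135, -0.001, 1.273]
wrist_force: [1.0, 0.1, -0.4]
width: 0.0469
finger_force: 0.0
```

```bash
python3 st.py
python3 - <<'E'
from bench import robot
from h import *
print(moves(robot.get_obs(),[.613,.0107,.141],3.37))
E
```

```text
16.05 pos [0.5068 0.0033 0.1454] yaw 1.2731 F [ 0.95  0.05 -0.39] T [-0.019 -0.088  0.023] w 0.0469 q6 0.192 tau6 -0.002
[  1.53   3.98   0.21 -20.02]
```

Call:
servo_tool --pt "0.2 0.5 0 -1.1 0.5" --pt "0.5 1.3 0 -2.2 0.5" --pt "0.9 2.3 0 -3.3 0.5" --pt "1.3 3.3 0 -4.4 0.5" --pt "1.53 3.98 0 -5.5 0.5" --pt "1.53 3.98 0 -6.6 0.5" --pt "1.53 3.98 0 -7.7 0.5" --pt "1.53 3.98 0 -8.8 0.5" --pt "1.53 3.98 0 -9.9 0.5" --pt "1.53 3.98 0 -11 0.5"

```text
time: 16.88
tool_pos: [0.6102, 0.0109, 0.1394]
ee_rot: [-3.139, -0.003, 2.431]
wrist_force: [-0.1, 0.6, 0.6]
width: 0.0469
finger_force: 0.0
```

Call:
servo_tool --pt "0 0 0 -1.1 0.5" --pt "0 0 0 -2.2 0.5" --pt "0 0 0 -3.3 0.5" --pt "0 0 0 -4.4 0.5" --pt "0 0 0 -5.5 0.5" --pt "0 0 0 -6.6 0.5" --pt "0 0 0 -7.7 0.5" --pt "0 0 0 -9 0.5" --pt "0 0 0 -9 0.5" --pt "0 0 0 -9 0.5"

```text
time: 17.72
tool_pos: [0.6103, 0.0109, 0.1402]
ee_rot: [3.141, -0.003, -2.918]
wrist_force: [0.3, -0.6, 0.8]
width: 0.0471
finger_force: 0.0
```

Call:
servo_tool --pt "0 0 0 0 0.5" --pt "0 0 0 0 0.5" --pt "0 0 0 0 0.5"

```text
time: 17.97
tool_pos: [0.611, 0.0108, 0.1417]
ee_rot: [3.142, -0.0, -2.917]
wrist_force: [-0.1, -0.8, -0.4]
width: 0.0469
finger_force: 0.0
```

Run:
```python
from bench import robot
from h import *
import pickle
o=robot.get_obs(); s=robot.snapshot("wrist"); pickle.dump((o,s),open("w7.pkl","wb"))
print(o["tool_pos"],o["ee_rot"],o["joint_positions"],o["wrist_torque"])
print(proj(s,[*o["tool_pos"][:2],.064],o)/.7)
cv2.imwrite("pics/w7.png",cv2.resize(s["image"],(800,600),interpolation=cv2.INTER_CUBIC))
```

```text
[0.61098652 0.01083834 0.14172591] [ 3.14156034e+00 -3.54662140e-04 -2.91694634e+00] [-7.49779711e-02  2.51243587e-01  1.34612220e+00 -7.38354999e-05
  1.54457526e+00 -1.87041866e+00] [ 0.05734618 -0.10283946 -0.07870321]
[[391.23663374 318.36712453]]
```

View pics/w7.png

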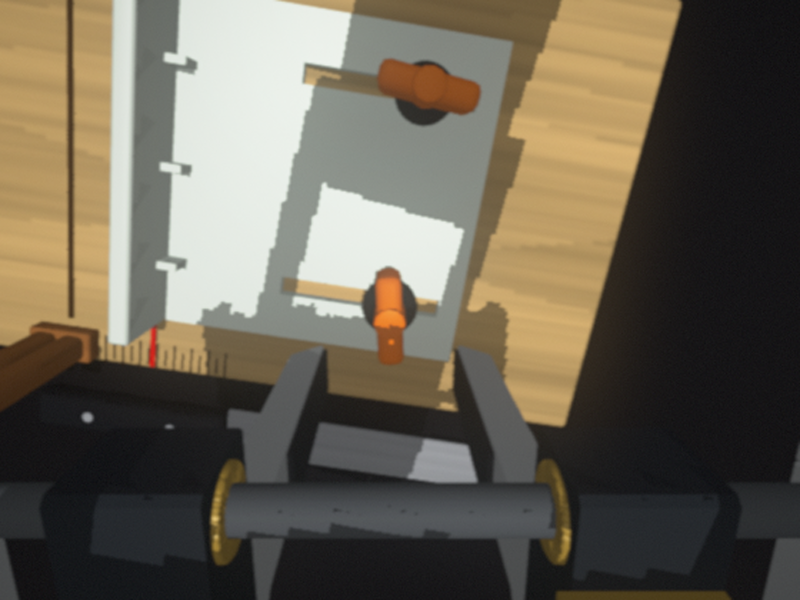

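The far hub is at (390,322) against the tool axis at (391,318), and its wing is upright, so I can descend straight down.

Call:
servo_tool --pt "-0.02 0 0.5 0 0.5" --pt "-0.02 0 1.2 0 0.5" --pt "-0.02 0 2 0 0.5" --pt "-0.02 0 2.7 0 0.5" --pt "-0.02 0 3.3 0 0.5" --pt "-0.02 0 3.5 0 0.5" --pt "-0.02 0 3.5 0 0.6" --pt "-0.02 0 3.5 0 1" --pt "-0.02 0 3.5 0 1" --pt "-0.02 0 3.5 0 1"

```text
time: 18.85
tool_pos: [0.6126, 0.0108, 0.056]
ee_rot: [-3.141, 0.003, -2.916]
wrist_force: [0.3, 0.4, 0.1]
width: 0.0237
finger_force: 0.0
```

Call:
servo_tool --pt "0 0 0 0 1" --pt "0 0 0 0 1" --pt "0 0 0 0 1" --pt "0 0 0 0 1" --pt "0 0 0 0 1"

```text
time: 19.27
tool_pos: [0.6123, 0.0107, 0.0556]
ee_rot: [-3.141, 0.002, -2.916]
wrist_force: [-0.2, -1.1, 4.2]
width: 0.0129
finger_force: 29.9
```

Call:
servo_tool --pt "0 0 0 0.4 1" --pt "0 0 0 0.8 1" --pt "0 0 0 1.2 1" --pt "0 0 0 1.6 1" --pt "0 0 0 2.0 1"

```text
time: 19.68
tool_pos: [0.6123, 0.0107, 0.0556]
ee_rot: [-3.141, 0.002, -3.127]
wrist_force: [-0.3, -0.7, 4.6]
width: 0.0124
finger_force: 29.9
```

```bash
python3 st.py
```

```text
19.6833 pos [0.6123 0.0107 0.0556] yaw -3.1273 F [-0.33 -0.7   4.61] T [-0.067 -0.15  -0.009] w 0.0124 q6 -1.66 tau6 -0.381
```

Slack so far.

Call:
servo_tool --pt "0 0 0 0.4 1" --pt "0 0 0 0.8 1" --pt "0 0 0 1.2 1" --pt "0 0 0 1.6 1" --pt "0 0 0 2.0 1"

```text
time: 20.1
tool_pos: [0.6123, 0.0107, 0.0557]
ee_rot: [-3.142, 0.002, 2.946]
wrist_force: [0.1, -0.1, 3.4]
width: 0.0126
finger_force: 29.9
```

```bash
python3 st.py
```

```text
20.1 pos [0.6123 0.0107 0.0557] yaw 2.9464 F [ 0.14 -0.12  3.45] T [-0.043 -0.121  0.008] w 0.0126 q6 -1.45 tau6 -0.381
```

Call:
servo_tool --pt "0 0 0 0.4 1" --pt "0 0 0 0.8 1" --pt "0 0 0 1.2 1" --pt "0 0 0 1.6 1" --pt "0 0 0 2.0 1"

```text
time: 20.52
tool_pos: [0.6123, 0.0107, 0.0556]
ee_rot: [3.141, 0.002, 2.737]
wrist_force: [-0.2, -0.2, 3.9]
width: 0.0127
finger_force: 29.9
```

```bash
python3 st.py
```

```text
20.5167 pos [0.6123 0.0107 0.0556] yaw 2.7369 F [-0.21 -0.24  3.88] T [-0.05  -0.162  0.012] w 0.0127 q6 -1.241 tau6 -0.381
```

Call:
servo_tool --pt "0 0 0 0.4 1" --pt "0 0 0 0.8 1" --pt "0 0 0 1.2 1" --pt "0 0 0 1.6 1" --pt "0 0 0 2.0 1"

```text
time: 20.93
tool_pos: [0.6123, 0.0107, 0.0556]
ee_rot: [3.141, 0.002, 2.528]
wrist_force: [0.3, -0.9, 3.8]
width: 0.0129
finger_force: 29.9
```

```bash
python3 st.py
```

```text
20.9333 pos [0.6123 0.0107 0.0556] yaw 2.5275 F [ 0.28 -0.86  3.77] T [-0.054 -0.125 -0.02 ] w 0.0129 q6 -1.032 tau6 -0.381
```

Call:
servo_tool --pt "0 0 0 0.4 1" --pt "0 0 0 0.8 1" --pt "0 0 0 1.2 1" --pt "0 0 0 1.6 1" --pt "0 0 0 2.0 1"

```text
time: 21.35
tool_pos: [0.6123, 0.0107, 0.0556]
ee_rot: [3.14, 0.002, 2.318]
wrist_force: [-0.4, -0.2, 4.0]
width: 0.0129
finger_force: 29.9
```

```bash
python3 st.py
```

```text
21.35 pos [0.6123 0.0107 0.0556] yaw 2.3182 F [-0.45 -0.17  3.97] T [-0.091 -0.073  0.037] w 0.0129 q6 -0.822 tau6 -0.38
```

Call:
servo_tool --pt "0 0 0 0.4 1" --pt "0 0 0 0.8 1" --pt "0 0 0 1.2 1" --pt "0 0 0 1.6 1" --pt "0 0 0 2.0 1"

```text
time: 21.77
tool_pos: [0.6123, 0.0107, 0.0557]
ee_rot: [3.14, 0.002, 2.109]
wrist_force: [-0.6, -0.3, 4.4]
width: 0.0129
finger_force: 29.9
```

```bash
python3 st.py
```

```text
21.7667 pos [0.6123 0.0107 0.0557] yaw 2.1087 F [-0.59 -0.33  4.4 ] T [-0.157 -0.05   0.045] w 0.0129 q6 -0.613 tau6 -0.38
```

Call:
servo_tool --pt "0 0 0 0.4 1" --pt "0 0 0 0.8 1" --pt "0 0 0 1.2 1" --pt "0 0 0 1.6 1" --pt "0 0 0 2.0 1"

```text
time: 22.18
tool_pos: [0.6123, 0.0107, 0.0557]
ee_rot: [3.14, 0.001, 1.899]
wrist_force: [0.5, -1.0, 4.5]
width: 0.0127
finger_force: 29.9
```

```bash
python3 st.py
```

```text
22.1833 pos [0.6123 0.0107 0.0557] yaw 1.8993 F [ 0.52 -0.97  4.49] T [-0.111 -0.133  0.052] w 0.0127 q6 -0.403 tau6 -0.349
```

Call:
servo_tool --pt "0 0 0 0.4 1" --pt "0 0 0 0.8 1" --pt "0 0 0 1.2 1" --pt "0 0 0 1.6 1" --pt "0 0 0 2.0 1"

```text
time: 22.6
tool_pos: [0.6124, 0.0108, 0.0557]
ee_rot: [3.139, 0.001, 1.69]
wrist_force: [-0.4, -0.1, 4.2]
width: 0.0129
finger_force: 29.9
```

```bash
python3 st.py
```

```text
22.6 pos [0.6124 0.0108 0.0557] yaw 1.6902 F [-0.43 -0.15  4.24] T [-0.14  -0.05   0.152] w 0.0129 q6 -0.194 tau6 -0.245
```

Call:
servo_tool --pt "0 0 0 0.4 1" --pt "0 0 0 0.8 1" --pt "0 0 0 1.2 1" --pt "0 0 0 1.6 1" --pt "0 0 0 2.0 1"

```text
time: 23.02
tool_pos: [0.6124, 0.0108, 0.0558]
ee_rot: [3.139, 0.0, 1.481]
wrist_force: [0.4, -0.4, 5.5]
width: 0.0131
finger_force: 29.9
```

```bash
python3 st.py
```

```text
23.0167 pos [0.6124 0.0108 0.0558] yaw 1.4811 F [ 0.35 -0.43  5.45] T [-0.168 -0.049  0.288] w 0.0131 q6 0.015 tau6 -0.146
```

Call:
servo_tool --pt "0 0 0 0 0.8" --pt "0 0 0 0 0.6" --pt "0 0 0 0 0.5" --pt "0 0 0 0 0.5" --pt "0 0 -0.4 0 0.5" --pt "0 0 -1.2 0 0.5" --pt "0 0 -2.4 0 0.5" --pt "0 0 -3.6 0 0.5" --pt "0 0 -4.8 0 0.5" --pt "0 0 -5.6 0 0.5"

```text
time: 23.85
tool_pos: [0.6124, 0.0109, 0.1989]
ee_rot: [3.137, -0.0, 1.483]
wrist_force: [0.6, -0.5, 1.2]
width: 0.0469
finger_force: 0.0
```

```bash
python3 st.py
python3 - <<'E'
from bench import robot
from h import *
print(moves(robot.get_obs(),[.565,-.205,.2],1.57+.068))
E
```

```text
23.85 pos [0.6124 0.0109 0.1989] yaw 1.4826 F [ 0.56 -0.49  1.25] T [-0.058 -0.05  -0.021] w 0.0469 q6 0.013 tau6 -0.003
[-8.77 -1.13 -0.05 -1.48]
```

Call:
servo_tool --pt "-0.6 -0.1 0 -0.2 0.5" --pt "-1.8 -0.3 0 -0.5 0.5" --pt "-3 -0.5 0 -0.8 0.5" --pt "-4.2 -0.7 0 -1.1 0.5" --pt "-5.4 -0.9 0 -1.48 0.5" --pt "-6.6 -1 0 -1.48 0.5" --pt "-7.8 -1.13 0 -1.48 0.5" --pt "-8.5 -1.13 0 -1.48 0.5" --pt "-8.77 -1.13 0 -1.48 0.5" --pt "-8.77 -1.13 0 -1.48 0.5"

```text
time: 24.68
tool_pos: [0.5638, -0.2064, 0.1948]
ee_rot: [3.141, 0.0, 1.635]
wrist_force: [-0.1, 0.7, -0.4]
width: 0.0471
finger_force: 0.0
```

Call:
servo_tool --pt "0 0 0 0 0.5" --pt "0 0 0 0 0.5" --pt "0 0 0 0 0.5" --pt "0 0 0 0 0.5"

```text
time: 25.02
tool_pos: [0.5644, -0.2037, 0.1947]
ee_rot: [3.141, -0.0, 1.639]
wrist_force: [0.2, -0.4, -0.1]
width: 0.0467
finger_force: 0.0
```

Run:
```python
from bench import robot
from h import *
import pickle
o=robot.get_obs(); s=robot.snapshot("wrist"); pickle.dump((o,s),open("w8.pkl","wb"))
print(o["tool_pos"],o["ee_rot"])
cv2.imwrite("pics/w8.png",cv2.resize(s["image"],(800,600),interpolation=cv2.INTER_CUBIC))
```

```text
[ 0.564358   -0.2037182   0.19465325] [ 3.14148685e+00 -1.12693198e-04  1.63924238e+00]
```

View pics/w8.png

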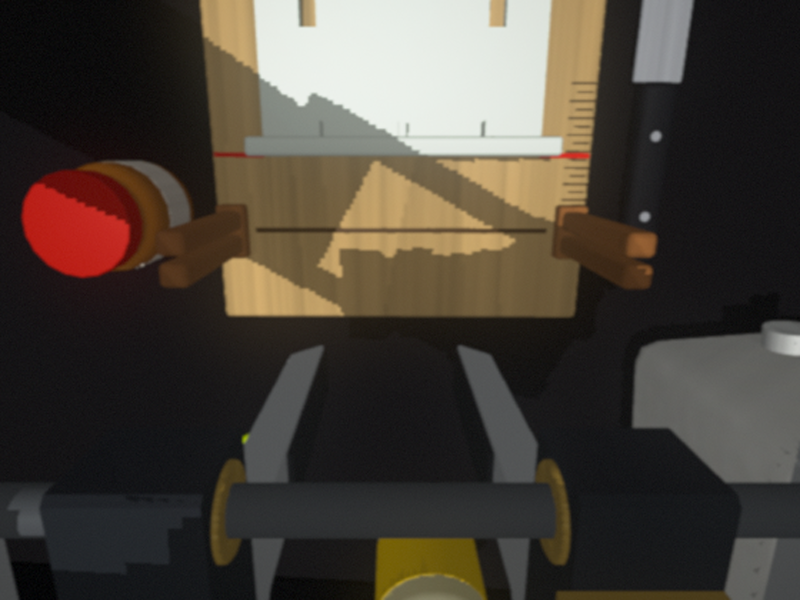

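The wall's front edge (row ≈155) is level with both marks at (230,155) and (578,156). I'll put numbers on that.

Run:
```python
import pickle
from h import *
o,s=pickle.load(open("w8.pkl","rb"))
h=cv2.cvtColor(s["image"],cv2.COLOR_BGR2HSV); red=((h[:,:,0]<5)|(h[:,:,0]>175))&(h[:,:,1]>150)&(h[:,:,2]>40)
c=[]
for a,b in((148,171),(394,416)):
    p=np.argwhere(red[98:120,a:b]); c.append((p[:,1].mean()+a,p[:,0].mean()+98)); print(len(p),np.ptp(p[:,0]))
m=unproj(s,c,.018,o)
sat=cv2.GaussianBlur(h[:,:,1].astype(np.float32),(3,3),0); P=[]
for u in range(180,388,4):
    g=np.maximum(np.diff(sat[100:118,u]),0); P.append((u,100.5+(g*np.arange(17)).sum()/g.sum()))
P=np.array(P); f=np.polyfit(*P.T,1); e=unproj(s,[(u,np.polyval(f,u)) for u in(180,388)],.070,o)
d=m[1]-m[0]; psi=np.arctan2(d[1],d[0]); w=e[1]-e[0]; Y=np.array([-np.sin(psi),np.cos(psi)])
print(c,f,psi,np.arctan2(w[1],w[0]),(e[:,:2]-m[0,:2])@Y, cam(s,o)[1])
```

```text
29 1
59 3
[(np.float64(160.20689655172413), np.float64(107.6896551724138)), (np.float64(402.6271186440678), np.float64(108.42372881355932))] [1.54766297e-03 1.08798795e+02] 0.06662929910914332 0.0680525103381862 [-0.00115891 -0.0009327 ] [ 0.56022403 -0.12732369  0.35556767]
```

Run:
```python
from bench import robot
print(robot.close_job())
```

```text
the job is handed in; nothing more can be done
None
```

The stop sits about 1 mm or less from the red mark and is square to it. Both knobs were turned to finger-tight (about 0.28 N m near, 0.25 N m far, above free turning), the arm is clear of everything, and the job is handed in; no verdict was returned.

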